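# Fit the crate divider and stand the jar in its cell

## Robot

A 6-joint arm with a two-finger parallel gripper is mounted at the origin on the work surface. World frame = base frame: x ahead of the robot, y to its left, z up, the work surface at z = 0. Lengths are in mm, angles in rad, forces in N, time in s.
With the tool pointing down it reaches from about 400 to 925 mm from the base axis. Payload 12.5 kg.
Tool frame: the origin (TCP) lies midway between the tips of the shut fingers; the grasp point (between the pads) lies 19 mm behind it; z points along the fingers, y is the line along which they close (so a half turn about z gives the same grasp; the last joint's range is limited). The gripper opens to 95 mm and grips with 3 to 60 N. Pads are 20 mm wide; open, the fingers measure 119 mm over their backs; the gripper's body (75 mm by 180 mm) begins 59 mm behind the grasp point.
Start: joints at [1.203, 0.491, 1.559, -0, 1.092, -0.106], TCP at [161.744, 603.726, 214.661] pointing down, gripper open.
Joint ranges: [-3.1, 3.1], [-0.84, 2.19], [0.05, 2.79], [-1.13, 4.28], [0.06, 2.93], [-2.69, 2.69]. Speed limits (rad/s): [2.22, 2.22, 2.79, 3.14, 3.14, 3.14].

## Interface

Orientations are given as [roll, pitch, yaw] about the fixed x, y, z axes, in that order (R = Rz(yaw) Ry(pitch) Rx(roll)).
In Python, from cell import env gives the robot as it stands.
- The arm moves only by the tool carry_out, never from a script. Its argument "series" is a list of rows, each a list of 4 numbers: the shift along the world's x, y, z normalised to -1 to 1, where 1 is 5 cm, then the turn about the world's z normalised to -1 to 1, where 1 is 6 degrees. In form: [[x, y, z, turn], ...]. A call has exactly 5 rows; each row shifts and turns the commanded pose from where the row before left it; what a row does not reach is not made up. A row lasts 1/10 s, in which the tool goes at most 50 mm and 8.59 degrees, less where a joint would pass 70% of its speed; a pose out of reach is approached as far as the arm can. A call with a number of a shift or a turn outside -1 to 1 is refused whole. A call with a gripper value outside its range is refused whole. "fingers" is the closure, from -1 (fully open) to 1 (shut), set as the call begins (left out, the last holds). The fingers move at their own pace and stop on an object; the grip force is fixed at half the most. Time passes only in rows, so rows that do not move let the fingers close, or fill a call up. It gives the time, the measured TCP pose, the force, the opening and the grip force at its end, in the units of the state.
- env.state(): the state, without advancing time (a new reading comes with each control period).
- env.read_camera(name): name is "scene" or "top" or "wrist"; returns the picture (400x640x3 uint8, red, green, blue); there is no depth.
- env.calibration(name): a dict with "K" (3x3 intrinsics, pixels), "pose" (4x4, takes a point from camera to world coordinates). Camera axes: x right, y down, z forward; pixel columns grow to the right and rows downward; lengths in mm; the calibration is good to about 2 mm. A picture is of the moment at which its call begins: read the wrist's pose just before it. calibration takes no time and is no camera call; for the wrist camera it gives the pose at the moment of the call.
- env.job_done(): hands the job in; it is judged then, once.
Trained networks look in the newest picture that a camera, given by its name, has taken for a name from the list of things; names that differ only in an ending like _2 or _b are one class to them, and where a whole thing is asked for, a point or a joint stands for the part that bears it (a point fixed in the world has none). Each returns a list of dicts, best first, with "conf" (0 to 1); they miss things now and then, are a little off and sometimes report something else, mostly with a low value. They report only what shows in the picture. A call takes as long as a camera call. They do not tell look-alikes from the thing itself.
- env.look_for(camera, label): "position" ([row, column] as shares, 0 to 1, of the picture: columns of its width, rows of its height, amid what is visible of it).
The state is a dict: "t": time; "joints": joint angles; "qvel": joint speeds; "tau": joint torques, N m; "eef_pos": TCP position; "tcp_rot": TCP orientation; "ft_force": force on the tool from outside, world axes, zero at the start; "moment": the same for the moment, N m; "opening": opening from 0.0 (shut) to 1.0 (fully open); "grip_force": force on a finger pad.
Only numpy, scipy, OpenCV 4.12 (cv2) and the standard library are available. Lean on these libraries where they do the work, as an engineer would, in place of code of your own. Each camera call takes 0.05 s, during which the arm holds its last target. There are 200 camera calls.

## Task

Take the metal divider that leans on the sloping stand and stand it upright, fully home, in the guide slot across the middle of the grey crate. Then set the jar from the bench upright in the crate's free cell, on the other side of the divider from the jar already there; lower it onto the floor rather than dropping it. Do not knock over or push about the jar in the crate or the other goods on the bench.

Things in the scene. Friction and masses are not known exactly. Their poses are not given: they have to be found in the camera images.
- divider: Loose aluminium sheet 5 mm thick: lower part 80 wide x 80 high, centred above it a hand tab 36 wide, 79 to 116 mm above the lower edge. Origin at the centre of the lower edge; x normal to the sheet, y along its width, z up the sheet to the tab. Starts leaning on the stand 35 degrees from vertical, tab towards the robot. About 0.12 kg.
- tab (a point): Point on the divider's tab, 100 mm up the sheet from its origin, at mid thickness: where to pinch it (across the 5 mm).
- stand: Fixed white sloping stand, base 130 x 100 x 8 mm, origin under the base centre, x away from the robot. A 6 mm slab supports the divider's lower face up to 74 mm along the sheet, a ledge carries its lower edge, cheeks 50 mm long stand 88 mm apart beside it; the tab projects free above. Lift the divider off along its own sheet.
- crate: Fixed grey open crate, 202 (x) x 96 (y) x 46 mm high, walls and floor 6 mm, origin under its centre, x its long axis, away from the robot. At mid-length each long wall has two vertical ribs, 8 mm deep in y, 8 mm apart: the guide slot, flared at its top (50 mm above the bench). It divides the crate into a near and a far cell, each about 91 x 84 mm.
- slot (a point): Centre of the guide slot on the crate's inner floor (6 mm above the bench), axes as the crate: the seated divider's origin belongs here, its sheet normal along the crate's x (either way round).
- near_cell (a point): Centre of the floor of the crate's cell nearer the robot, 50 mm from the slot; this cell already holds a jar.
- far_cell (a point): Centre of the floor of the crate's far, free cell, 50 mm from the slot: where the bench jar goes. 6 mm above the bench.
- bench_jar: Loose amber glass jar with a steel cap and paper label, 54 mm diameter, 75 mm high, standing upright on the bench between crate and stand; origin at the centre of its base, z up. 0.2 kg nominal.
- crate_jar: An identical jar, already standing loose in the crate's near cell; its top is 81 mm above the bench. Origin at the centre of its base. Leave it standing.
- tin: Bystander: tin 60 mm diameter, 90 mm high, upright on the bench in line with the bench jar. Origin at base centre. Leave alone.
- oil_bottle: Bystander: green bottle 60 mm diameter, 190 mm high, upright at the far side. Leave alone.
- carton: Bystander: white carton 70 x 110 x 80 mm at the far left. Leave alone.
- tape_roll: Bystander: roll 80 mm diameter, 25 mm high, lying on the left. Leave alone.
- mug: Bystander: white mug 76 mm diameter, 85 mm high, on the left. Leave alone.
- scoop: Bystander: metal spoon 200 mm long lying on the right. Leave alone.
- fish_can: Bystander: low can 80 mm diameter, 40 mm high, at the far right. Leave alone.
Not all that is in view belongs to the job. What is shaped like the bench_jar but red is not meant. Of the things shaped like the divider, the aluminium one is meant.

How it is judged (in metres and radians):
On the way, in this order (a step that is already met when the one before it is completed fails the run):
1. the divider stands upright and fully home in the crate's guide slot (x of divider in the frame of slot between -0.005 and 0.005 m and y of divider in the frame of slot between -0.006 and 0.006 m and z of divider in the frame of slot below 0.004 m and angle between divider's own z axis and vertical below 0.14 rad and angle between the x axis of divider and the x axis of crate, either way round below 0.17 rad), for 0.2 s.
2. the bench jar stands upright on the floor of the crate's free cell (horizontal distance between bench_jar and far_cell below 0.036 m and z of bench_jar in the frame of far_cell below 0.006 m and angle between bench_jar's own z axis and vertical below 0.1 rad), for 0.2 s.
At the end, for the whole second after the job is handed in: Divider in the slot within 5 mm across, 6 mm along, 4 mm of the floor, 8 degrees of upright, 9.7 of square. Bench jar in the far cell, other jar in the near cell: within 36 mm of the centre, under 6 mm above the floor, 5.7 degrees of upright. All three below 0.02 m/s (all of step 1 and all of step 2 and horizontal distance between crate_jar and near_cell below 0.036 m and z of crate_jar in the frame of near_cell below 0.006 m and angle between crate_jar's own z axis and vertical below 0.1 rad and linear speed of each of divider, bench_jar, crate_jar below 0.02 m/s); the robot touches nothing.
It fails at once if the bench jar is dropped (falls faster than 0.6 m/s, about 2 cm, out of the fingers) (linear speed of bench_jar above 0.6 m/s and contact force between the fingers and bench_jar below 0.05 N).
It fails at once if the jar in the crate is tipped by more than 20 degrees or moved more than 40 mm (angle between crate_jar's own z axis and vertical above 0.35 rad or distance of crate_jar from where it was at the start of the episode above 0.04 m).
It fails at once if a bystander is moved more than 40 mm (distance of any of tin, oil_bottle, carton, tape_roll, mug, scoop, fish_can from where it was at the start of the episode above 0.04 m).
It also fails if it takes over 54 s, if anything falls off the work surface, if the arm or the gripper's body presses on something with over 40 N, if the wrist force passes 120 N, or if a joint passes its speed limit or range.

## Working session

There is one attempt and no reset: what is moved stays moved. The work goes in short steps, Python scripts to look and compute and a tool call to move; the robot and the scene stay as the last step left them, time stands still between calls to the robot, and variables do not carry over. Pictures are saved under pics/ and viewed, at most 10 in all, crops included, and the job is handed in when it is done.

Besides the shell and the picture viewer there is one more tool, called after "Emit:" as name([rows], argument=value, ...), one row to a line, values as JSON. carry_out: Moves the arm, as the interface text tells. Its arguments: {"type":"object","properties":{"series":{"type":"array","items":{"type":"array","items":{"type":"number","minimum":-1,"maximum":1}}},"fingers":{"type":"number"}},"required":["series"]}

```bash
ls; mkdir -p pics
python3 - <<'E'
from cell import env
import cv2,numpy as np
np.set_printoptions(precision=4,suppress=True)
for n in("scene","top"):
    im=env.read_camera(n); cv2.imwrite(f"pics/{n}0.png",im[:,:,::-1])
    c=env.calibration(n); print(n,c["K"].tolist() if hasattr(c["K"],'tolist') else c["K"]); print(np.array(c["pose"]))
    for l in("divider","tab","stand","crate","slot","bench_jar","crate_jar","tin"):
        print(l,[(np.round(np.array(d["position"])*[400,640],1).tolist(),round(d["conf"],2)) for d in env.look_for(n,l)][:4])
s=env.state();print(s)
E
```

```text
pics
scene [[375.116510351575, 0.0, 319.44187920463105], [0.0, 375.116510351575, 201.90296661968785], [0.0, 0.0, 1.0]]
[[   0.046     0.8388   -0.5426 1150.9838]
 [   0.9989   -0.0401    0.0228    8.6821]
 [  -0.0026   -0.543    -0.8397 1014.8155]
 [   0.        0.        0.        1.    ]]
divider [([204.2, 367.5], 0.7), ([168.4, 350.3], 0.65)]
tab [([208.7, 366.3], 0.81), ([164.9, 348.0], 0.74)]
stand [([221.0, 369.0], 0.63)]
crate [([221.3, 239.0], 0.6)]
slot [([223.6, 239.1], 0.88)]
bench_jar [([159.6, 306.2], 0.84), ([189.5, 301.1], 0.61), ([222.1, 366.8], 0.42)]
crate_jar [([195.2, 250.3], 0.71), ([273.9, 377.8], 0.69), ([266.8, 318.2], 0.29), ([200.7, 368.9], 0.25)]
tin [([219.4, 298.0], 0.96)]
top [[388.66874638231917, 0.0, 321.380783524473], [0.0, 388.66874638231917, 196.05201807392137], [0.0, 0.0, 1.0]]
[[   0.0196   -0.9826    0.1847  339.2024]
 [  -0.9996   -0.0232   -0.0173   24.3195]
 [   0.0213   -0.1843   -0.9826 1256.0874]
 [   0.        0.        0.        1.    ]]
divider [([200.1, 268.0], 0.74), ([262.8, 272.1], 0.74)]
tab [([261.8, 276.8], 0.73), ([194.3, 265.5], 0.69), ([133.3, 264.4], 0.59)]
stand [([206.9, 271.0], 0.63), ([133.6, 264.5], 0.24)]
crate [([204.5, 386.6], 0.68)]
slot [([200.2, 389.1], 0.68)]
bench_jar [([231.4, 323.6], 0.82), ([258.4, 322.4], 0.78), ([203.1, 385.4], 0.56)]
crate_jar [([222.3, 379.7], 0.8)]
tin [([192.2, 328.6], 0.56), ([134.1, 263.2], 0.4)]
{'t': 0.9, 'joints': array([ 1.2034,  0.4908,  1.5589,  0.    ,  1.0917, -0.1056]), 'qvel': array([-0.0004,  0.0002, -0.0003, -0.0027,  0.0019,  0.0011]), 'tau': array([ -0.0004, -61.2451, -25.8421,   0.0693,   0.0446,  -0.    ]), 'eef_pos': array([161.7431, 603.7137, 214.6896]), 'tcp_rot': array([3.1415, 0.    , 2.8798]), 'ft_force': array([ 0.5578,  0.2976, -0.2367]), 'moment': array([-0.0089,  0.0282, -0.0174]), 'grip_force': 0.0, 'opening': 1.0016165245739808}
```

Run:
```python
import cv2
a=cv2.imread("pics/scene0.png");b=cv2.imread("pics/top0.png")
cv2.imwrite("pics/sc1.png",cv2.resize(a[130:320,190:440],None,fx=3.1,fy=3.1,interpolation=cv2.INTER_CUBIC))
cv2.imwrite("pics/tc1.png",cv2.resize(b[120:300,230:450],None,fx=3.3,fy=3.3,interpolation=cv2.INTER_CUBIC))
```

```text
(no output)
```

View pics/sc1.png

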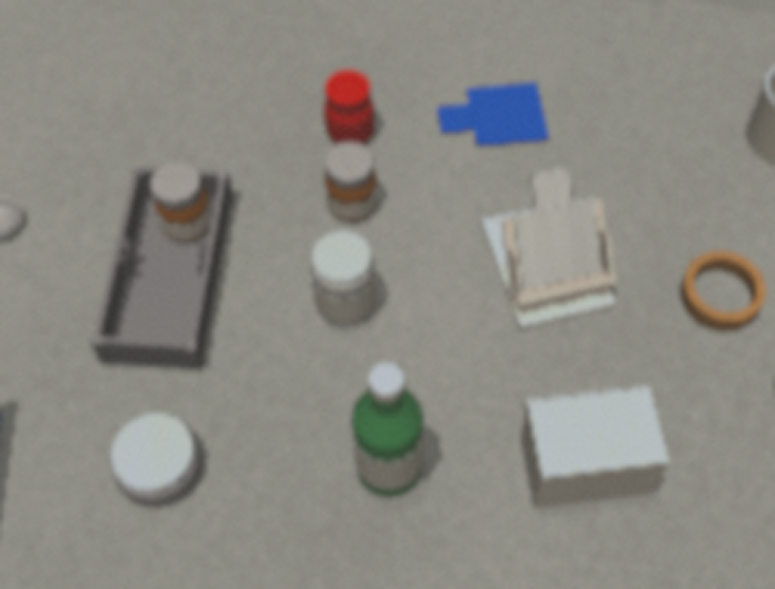

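View pics/tc1.png

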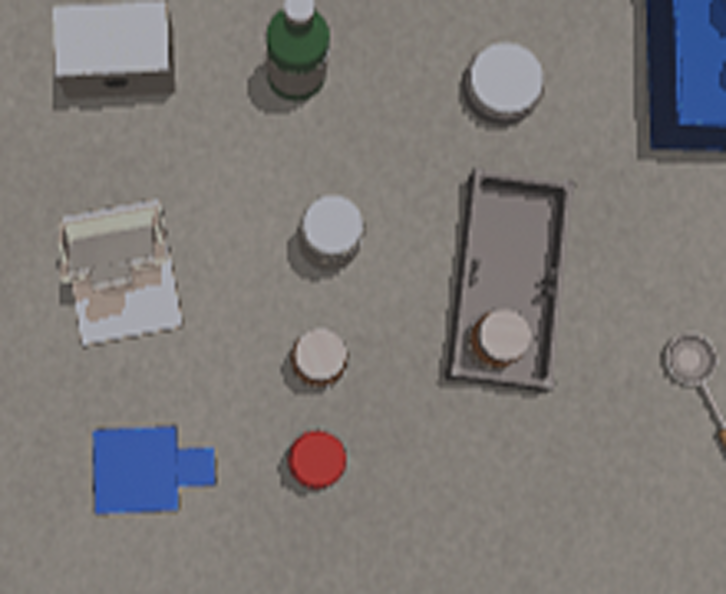

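The scene crop shows the crate with its occupied near cell (zoom 180,200), the bench jar at (350,180) with the red look‑alike behind it and the tin in front, and the aluminium divider on the stand at (555,235), tab toward the robot. The blue sheet is a decoy. In the top crop the stand sits at zoom (120,270), the jar at (320,355) and the crate at (510,280).

```bash
cat > h.py <<'E'
from cell import env
import cv2,numpy as np
np.set_printoptions(precision=3,suppress=True)
def p2w(cal,px,z):   # px=(col,row) -> world point on plane z
    P=np.array(cal["pose"]);d=P[:3,:3]@np.linalg.solve(np.array(cal["K"]),[px[0],px[1],1]);o=P[:3,3]
    return o+d*(z-o[2])/d[2]
def w2p(cal,X):
    P=np.array(cal["pose"]);c=(np.asarray(X,float)-P[:3,3])@P[:3,:3];q=c@np.array(cal["K"]).T
    return q[...,:2]/q[...,2:]
E
python3 - <<'E'
from h import *
c=env.calibration("top");f=lambda x,y,z:print((x,y,z),p2w(c,(230+x/3.3,120+y/3.3),z))
print("stand base corners");[f(*a,8) for a in((182,327),(85,345))]
print("stand tab");f(105,300,90)
print("crate top corners");[f(*a,46) for a in((472,172),(567,188),(549,388),(445,378))]
print("jar caps");f(320,355,75);f(503,335,81);f(332,227,90)
s=env.calibration("scene");g=lambda x,y,z:print((x,y,z),p2w(s,(190+x/3.1,130+y/3.1),z))
print("scene: jar caps, crate top corners");g(350,160,75);g(178,182,81)
[g(*a,46) for a in((138,172),(232,178),(202,352),(98,346))]
print("base far corners");g(524,325,0);g(614,302,0)
w=env.calibration("wrist");print(w["K"]);print(w["pose"])
E
```

```text
stand base corners
(182, 327, 8) [495.45  117.727   8.   ]
(85, 345, 8) [475.725 211.302   8.   ]
stand tab
(105, 300, 90) [508.474 182.866  90.   ]
crate top corners
(472, 172, 46) [ 648.845 -161.471   46.   ]
(567, 188, 46) [ 635.125 -254.133   46.   ]
(549, 388, 46) [ 440.446 -233.418   46.   ]
(445, 378, 46) [ 447.772 -134.899   46.   ]
jar caps
(320, 355, 75) [463.902 -15.411  75.   ]
(503, 335, 81) [ 485.49  -184.063   81.   ]
(332, 227, 90) [581.712 -24.033  90.   ]
scene: jar caps, crate top corners
(350, 160, 75) [466.654 -13.48   75.   ]
(178, 182, 81) [ 489.534 -182.179   81.   ]
(138, 172, 46) [ 450.284 -230.909   46.   ]
(232, 178, 46) [ 462.393 -134.675   46.   ]
(202, 352, 46) [ 658.431 -155.951   46.   ]
(98, 346, 46) [ 647.637 -252.832   46.   ]
base far corners
(524, 325, 0) [620.447 151.22    0.   ]
(614, 302, 0) [599.002 243.298   0.   ]
[[317.409   0.    320.979]
 [  0.    317.409 199.933]
 [  0.      0.      1.   ]]
[[  0.26    0.924   0.282  82.795]
 [  0.966  -0.248  -0.076 625.195]
 [  0.      0.292  -0.957 385.129]
 [  0.      0.      0.      1.   ]]
```

Emit:
carry_out([
  [0.48,-0.57,0.1,-0.7],
  [0.48,-0.57,0.1,-0.7],
  [0.48,-0.57,0.1,-0.7],
  [0.48,-0.57,0.1,-0.7],
  [0.48,-0.57,0.1,-0.7],
], fingers=-1)

```text
t: 1.4
eef_pos: [282.5, 460.0, 240.0]
tcp_rot: [3.141, 0.0, 2.511]
ft_force: [-0.1, -0.2, 1.1]
opening: 1.002
grip_force: 0.0
```

Emit:
carry_out([
  [0.48,-0.57,0.1,-0.7],
  [0.48,-0.57,0.1,-0.7],
  [0.48,-0.57,0.1,-0.7],
  [0.48,-0.57,0.1,-0.7],
  [0.48,-0.57,0.1,-0.7],
])

```text
t: 1.9
eef_pos: [402.6, 317.4, 265.1]
tcp_rot: [3.141, 0.0, 2.144]
ft_force: [0.8, -0.2, -0.7]
opening: 1.0
grip_force: 0.0
```

Emit:
carry_out([
  [0.48,-0.57,0.0,-0.7],
  [0.48,-0.57,0.0,-0.7],
  [0.48,-0.57,0.0,-0.7],
  [0.48,-0.57,0.0,-0.7],
  [0.48,-0.57,0.0,-0.7],
])

```text
t: 2.4
eef_pos: [522.6, 174.9, 264.8]
tcp_rot: [3.141, -0.0, 1.777]
ft_force: [1.3, 0.7, 0.4]
opening: 1.001
grip_force: 0.0
```

Run:
```python
from h import *
c=env.calibration("wrist");im=env.read_camera("wrist");np.save("w1.npy",np.array(c["pose"]))
cv2.imwrite("pics/w1.png",cv2.resize(im[:,:,::-1],(800,500),interpolation=cv2.INTER_CUBIC))
print(c["pose"])
for l in("tab","divider","stand"):print(l,[(np.round(np.array(d["position"])*[500,800]),round(d["conf"],2)) for d in env.look_for("wrist",l)])
```

```text
[[  0.979   0.195   0.06  506.412]
 [  0.204  -0.937  -0.285 255.786]
 [  0.001   0.291  -0.957 435.28 ]
 [  0.      0.      0.      1.   ]]
tab [(array([221., 434.]), 0.95), (array([196., 250.]), 0.66)]
divider [(array([218., 434.]), 0.85), (array([198., 252.]), 0.62)]
stand [(array([198., 412.]), 0.71)]
```

View pics/w1.png

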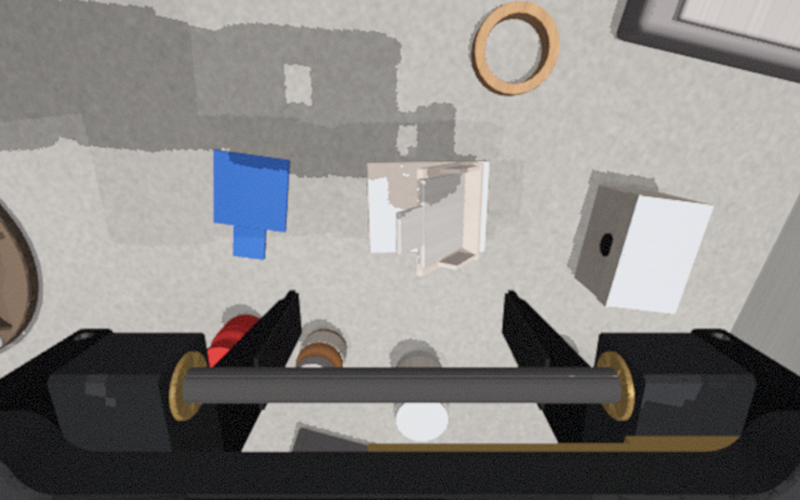

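The wrist view shows the stand at about px (428,215) of the 800-wide picture, with the base nearly square to the tool and the tab end at about (400,230). The blue decoy is to its left. I'll zoom in for the corner pixels.

Run:
```python
from h import *
im=env.read_camera("wrist")[115:230,280:410]
cv2.imwrite("pics/w2.png",cv2.resize(im[:,:,::-1],None,fx=5,fy=5,interpolation=cv2.INTER_CUBIC))
```

```text
(no output)
```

View pics/w2.png

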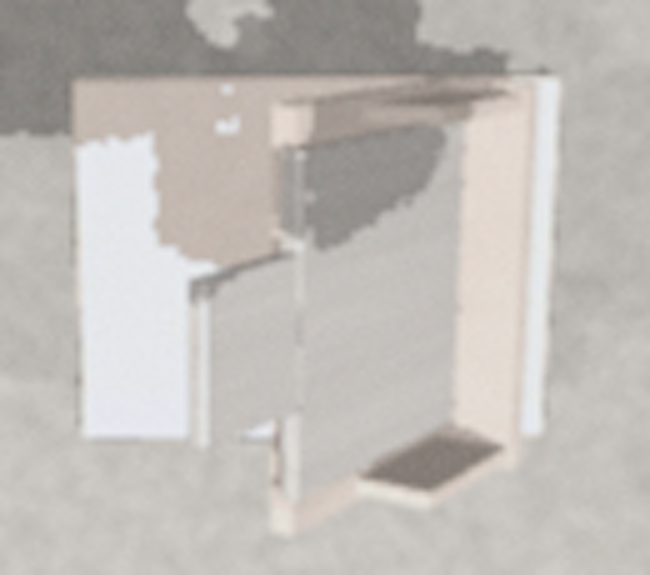

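Run:
```python
from h import *
from scipy.optimize import least_squares
c=dict(K=env.calibration("wrist")["K"],pose=np.load("w1.npy"))
px=lambda a:np.array(a)/5+[280,115]-0.4
base=px([(73,77),(82,437),(558,75),(543,435)])
Rz=lambda a:np.array([[np.cos(a),-np.sin(a),0],[np.sin(a),np.cos(a),0],[0,0,1]])
Lb=np.array([(-65,50,8),(-65,-50,8),(65,50,8),(65,-50,8)])
r=least_squares(lambda p:(w2p(c,Lb@Rz(p[2]).T+[p[0],p[1],0])-base).ravel(),[548,181,.2]);print("stand",r.x,r.fun)
S=r.x
print([p2w(c,b,8) for b in base])
obs=px([(210,290),(207,447),(193,283),(302,148),(298,498),(455,425)])
L=np.array([(2.5,18,116),(2.5,-18,116),(-2.5,18,116),(2.5,40,80),(2.5,-40,80),(2.5,-40,0)])
t=-np.deg2rad(35);Ry=np.array([[np.cos(t),0,np.sin(t)],[0,1,0],[-np.sin(t),0,np.cos(t)]])
for fixyaw in(0,1):
    m=lambda p:(w2p(c,L@Ry.T@Rz(S[2] if fixyaw else p[3]).T+p[:3])-obs).ravel()
    q=least_squares(m,[570,181,20,.2],loss="soft_l1");print("div",q.x,m(q.x).reshape(-1,2).tolist())
    print(" in stand",Rz(S[2]).T@(q.x[:3]-[S[0],S[1],0]), "tab",q.x[:3]+Rz(q.x[3])@Ry@[0,0,100])
```

```text
stand [552.315 180.332   0.212] [-0.641 -0.029 -0.175  0.351  0.973 -0.319 -0.18   0.13 ]
[array([479.074, 215.648,   8.   ]), array([499.458, 118.318,   8.   ]), array([604.174, 242.245,   8.   ]), array([626.589, 145.387,   8.   ])]
div [587.643 186.446  19.251   0.207] [[-0.04184180584235264, -1.4109330184032558], [0.5856968040118886, 0.6604846603748058], [-0.6144419081805381, -0.5733781635843229], [0.36508908523620676, 1.650885949928096], [0.03663259763760607, 0.6696815337226951], [-0.40550315957500516, -0.9421719995078774]]
 in stand [35.823 -1.467 19.251] tab [531.508 174.666 101.167]
div [587.632 186.599  18.706   0.2  ] [[-0.11752135686714382, -1.3282109838743281], [0.697560146930357, 0.6821303387350497], [-0.6823199171723218, -0.4691404852484595], [0.15465959284557584, 1.6677313745073263], [0.21431663911647547, 0.5820907331458045], [-0.2850375367274296, -1.1720454833951806]]
 in stand [35.845 -1.315 18.706] tab [531.418 175.204 100.621]
```

Emit:
carry_out([
  [0.75,0.12,-0.3,0],
  [0,0,-1,0],
  [0,0,-0.9,0],
  [0,0,-0.7,0],
  [0,0,-0.4,0],
], fingers=-1)

```text
t: 3.15
eef_pos: [557.4, 183.3, 97.0]
tcp_rot: [-3.138, -0.0, 1.783]
ft_force: [-0.2, -0.4, -0.6]
opening: 1.001
grip_force: 0.0
```

Emit:
carry_out([
  [0.11,0.016,0,0],
  [0.11,0.016,0,0],
  [0.11,0.016,0,0],
  [0.11,0.016,0,0],
  [0.11,0.016,0,0],
])

```text
t: 3.65
eef_pos: [587.6, 186.5, 100.7]
tcp_rot: [3.14, 0.0, 1.78]
ft_force: [0.1, -0.3, 0.2]
opening: 0.999
grip_force: 0.1
```

Emit:
carry_out([
  [0,0,0.02,0],
  [0,0,0.02,0],
  [0,0,0.02,0],
  [0,0,0.02,0],
  [0,0,0.02,0],
], fingers=0.6)

```text
t: 4.15
eef_pos: [586.7, 186.2, 104.8]
tcp_rot: [3.142, -0.0, 1.78]
ft_force: [-0.3, 0.1, 0.6]
opening: 0.638
grip_force: 0.1
```

Run:
```python
from h import *
c=env.calibration("wrist");im=env.read_camera("wrist");s=env.state();print(s["t"],s["eef_pos"],s["tcp_rot"],s["opening"],s["grip_force"],s["ft_force"])
cv2.imwrite("pics/w3.png",cv2.resize(im[60:300,160:480,::-1],None,fx=2.5,fy=2.5))
```

```text
4.2 [586.773 186.209 104.976] [3.141 0.    1.78 ] 0.5971783772172522 0.05848848530149553 [-0.649  0.191 -0.598]
```

View pics/w3.png

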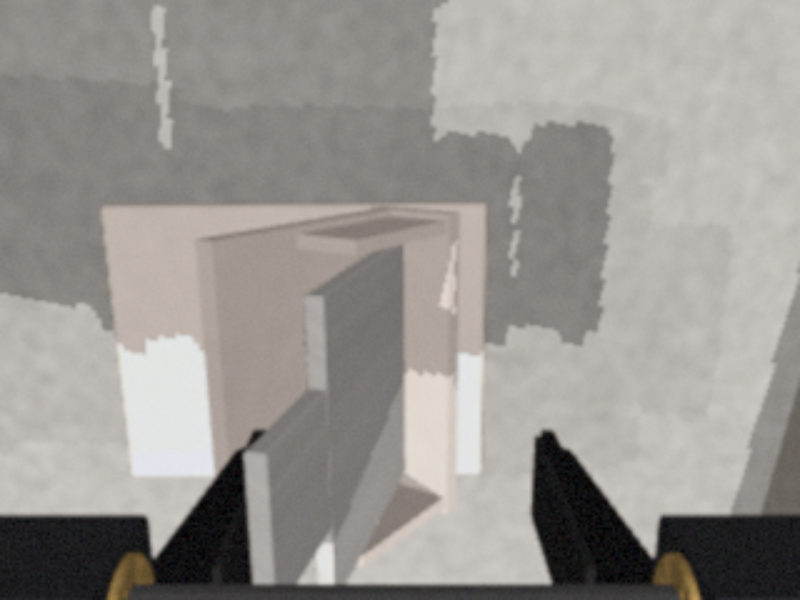

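The plate is standing up off the slab, pushed by the near finger (tab at px ~(290,480), between the pads). I'll keep closing.

Emit:
carry_out([
  [0,0,-0.01,0],
  [0,0,-0.01,0],
  [0,0,-0.01,0],
  [0,0,-0.01,0],
  [0,0,-0.01,0],
], fingers=1)

```text
t: 4.7
eef_pos: [586.8, 186.3, 102.1]
tcp_rot: [3.142, -0.0, 1.78]
ft_force: [0.1, 0.6, -1.0]
opening: 0.174
grip_force: 0.0
```

Emit:
carry_out([
  [0,0,0,0],
  [0,0,0,0],
  [0,0,0,0],
  [0,0,0,0],
  [0,0,0,0],
])

```text
t: 5.2
eef_pos: [585.1, 185.9, 102.0]
tcp_rot: [-3.138, 0.0, 1.781]
ft_force: [-7.1, -2.2, 4.8]
opening: 0.048
grip_force: 29.9
```

Emit:
carry_out([
  [0,0,0.2,0],
  [0,0,0.4,0],
  [0,0,0.6,0],
  [0,0,0.7,0],
  [0,0,0.6,0],
])

```text
t: 5.7
eef_pos: [587.0, 186.3, 229.5]
tcp_rot: [3.14, -0.0, 1.78]
ft_force: [0.9, 0.9, -1.4]
opening: 0.051
grip_force: 30.0
```

Run:
```python
from h import *
c=env.calibration("wrist");im=env.read_camera("wrist");s=env.state();print(s["t"],s["eef_pos"],s["tcp_rot"],s["opening"],s["grip_force"],s["ft_force"])
np.save("w4.npy",np.array(c["pose"]))
cv2.imwrite("pics/w4.png",cv2.resize(im[110:310,200:440,::-1],None,fx=3,fy=3))
```

```text
5.75 [588.534 186.659 234.376] [3.133 0.    1.78 ] 0.04992156063433654 29.994271583855152 [ 0.948 -0.     3.595]
```

View pics/w4.png

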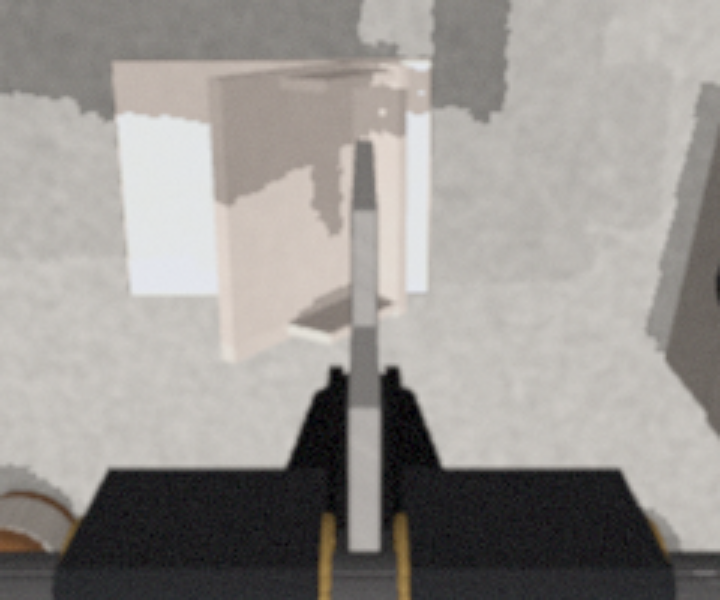

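The wrist view shows the divider hanging vertically between the pads, with its +y edge at zoom column 364: lower corner at row 141, shoulder rows 210 to 325, and tab top from row 405.

Run:
```python
from h import *
from scipy.optimize import least_squares
P=np.load("w4.npy");c=dict(K=env.calibration("wrist")["K"],pose=P)
# tool->cam from the first calibration: TCP pose at that time
P1=np.load("w1.npy");y1=1.777;Rt=lambda y:np.array([[np.cos(y),np.sin(y),0],[np.sin(y),-np.cos(y),0],[0,0,-1.]])
off=Rt(y1).T@(P1[:3,3]-[522.6,174.9,264.8]);print("cam in tool",off)
y=1.78;T=P[:3,3]-Rt(y)@off;print("TCP at picture",T)
obs=np.array([(364,141),(364,210),(364,325),(364,405),(364,550)])/3+[200,110]-.33
L=np.array([(40,0),(40,80),(18,80),(18,116),(-18,116)],float)
yw=y-np.pi/2;ey=np.array([-np.sin(yw),np.cos(yw),0]);ex=np.array([np.cos(yw),np.sin(yw),0])
def W(p):
    ca,sa=np.cos(p[3]),np.sin(p[3]);u=L[:,0]*ca-L[:,1]*sa+p[0];v=L[:,0]*sa+L[:,1]*ca+p[1]
    return T+np.outer(u,ey)+np.outer(v,[0,0,1])+p[2]*ex
for k in(0,1):
    f=lambda p:(w2p(c,W(p*np.array([1,1,1,k])))-obs).ravel()
    r=least_squares(f,[0,-82,0,0]);print(r.x,f(r.x).reshape(-1,2).tolist())
s=env.state();print(s["t"],s["eef_pos"])
# crate: slot estimate from top and scene rough corners
import sys
```

```text
cam in tool [  82.487    0.716 -170.48 ]
TCP at picture [586.803 186.266 229.485]
[  -4.262 -100.905    1.094    0.   ] [[-0.257936052732191, 3.365694414900503], [-0.060152475909035275, 2.452599868659803], [-0.03837714665667136, -2.430215759557939], [0.11024247559510059, -6.167102602303885], [0.1406630945497227, 4.253386898897588]]
[  -1.072 -108.992    1.111    0.071] [[-0.25063451335029185, -1.1736715478208168], [-0.04922322741430207, 4.366368461979874], [-0.033688403211726836, -2.411502027176425], [0.11132430813074734, -2.9547434797039216], [0.12860353384348855, 2.057781197837926]]
5.75 [588.534 186.659 234.376]
```

Run:
```python
from h import *
from scipy.optimize import least_squares
c=env.calibration("wrist");im=env.read_camera("wrist");s=env.state();T=s["eef_pos"];print(T)
g=cv2.cvtColor(im,cv2.COLOR_RGB2GRAY).astype(int);print(g[150:300,320:323].mean(1).astype(int).tolist())
obs0=np.array([141,210,325,405])/3+110-.33;print(obs0)
y=s["tcp_rot"][2];yw=y-np.pi/2;ey=np.array([-np.sin(yw),np.cos(yw),0])
for u0,v0 in((0,-82),(0,-88),(0,-95),(-3,-88),(3,-82)):
    L=np.array([(40,0),(40,80),(18,80),(18,116),(-18,116)],float)+[u0,v0]
    print(u0,v0,w2p(c,T+np.outer(L[:,0],ey)+np.outer(L[:,1],[0,0,1]))[:,1])
```

```text
[588.358 186.605 231.957]
[168, 180, 201, 210, 215, 217, 190, 131, 111, 113, 115, 115, 116, 114, 116, 113, 114, 115, 116, 116, 118, 115, 114, 115, 118, 116, 114, 116, 118, 126, 154, 173, 176, 175, 176, 174, 173, 174, 172, 170, 173, 175, 174, 175, 177, 176, 175, 173, 172, 171, 173, 173, 173, 171, 169, 169, 169, 171, 172, 174, 173, 174, 175, 174, 172, 173, 175, 173, 154, 127, 120, 119, 119, 119, 119, 120, 119, 119, 119, 117, 119, 120, 117, 119, 120, 121, 119, 118, 121, 116, 119, 118, 117, 118, 120, 133, 161, 173, 174, 175, 173, 173, 172, 171, 172, 172, 173, 175, 176, 177, 179, 177, 174, 174, 173, 174, 175, 173, 174, 174, 172, 171, 170, 170, 170, 171, 172, 172, 171, 172, 171, 173, 172, 173, 174, 174, 174, 174, 174, 175, 175, 175, 174, 141, 74, 48, 51, 60, 61, 63]
[156.67  179.67  218.003 244.67 ]
0 -82 [158.337 181.793 218.309 244.431 308.956]
0 -88 [157.13  179.362 214.867 239.284 301.925]
0 -95 [155.787 176.71  211.103 233.733 294.306]
-3 -88 [160.738 184.348 219.526 244.821 306.794]
3 -82 [154.627 176.611 213.479 238.648 303.9  ]
```

Emit:
carry_out([
  [-0.08,-0.5,0,-0.31],
  [-0.08,-0.89,0,-0.31],
  [-0.08,-0.89,0,-0.31],
  [-0.08,-0.89,0,-0.31],
  [-0.08,-0.89,0,-0.31],
])

```text
t: 6.3
eef_pos: [566.3, -18.3, 226.7]
tcp_rot: [-3.142, -0.0, 1.617]
ft_force: [-0.2, -0.3, -0.9]
opening: 0.052
grip_force: 30.0
```

Emit:
carry_out([
  [-0.08,-0.9,0,-0.31],
  [-0.08,-0.9,0,-0.31],
  [-0.08,-0.9,0,-0.31],
  [-0.08,-0.9,0,-0.31],
  [-0.08,-0.9,0,-0.31],
])

```text
t: 6.8
eef_pos: [546.2, -243.6, 226.7]
tcp_rot: [-3.141, -0.0, 1.454]
ft_force: [1.2, 0.2, -0.4]
opening: 0.05
grip_force: 30.0
```

Emit:
carry_out([
  [0,-0.2,0,0],
  [0,-0.1,0,0],
  [0,0,0,0],
  [0,0,0,0],
  [0,0,0,0],
])

```text
t: 7.3
eef_pos: [547.0, -255.5, 227.3]
tcp_rot: [3.141, -0.0, 1.457]
ft_force: [0.3, 0.1, -1.6]
opening: 0.05
grip_force: 30.0
```

Run:
```python
from h import *
s0=env.state();c=env.calibration("wrist");im=env.read_camera("wrist");s=env.state();print(s["t"],s0["eef_pos"],s["eef_pos"],s["tcp_rot"],s["opening"],s["grip_force"])
np.save("w5.npy",np.array(c["pose"]));np.save("im5.npy",im)
p=w2p(c,np.array([[444,-184,46],[642,-208,46],[545,-195,46]]));print(p)
cv2.imwrite("pics/w5.png",cv2.resize(im[40:280,160:480,::-1],None,fx=2.5,fy=2.5,interpolation=cv2.INTER_CUBIC))
```

```text
7.35 [ 547.041 -255.454  227.288] [ 547.011 -255.624  227.304] [ 3.141 -0.     1.457] 0.05035115024695028 29.99392742291093
[[217.973 126.067]
 [402.279 127.254]
 [311.912 125.504]]
```

View pics/w5.png

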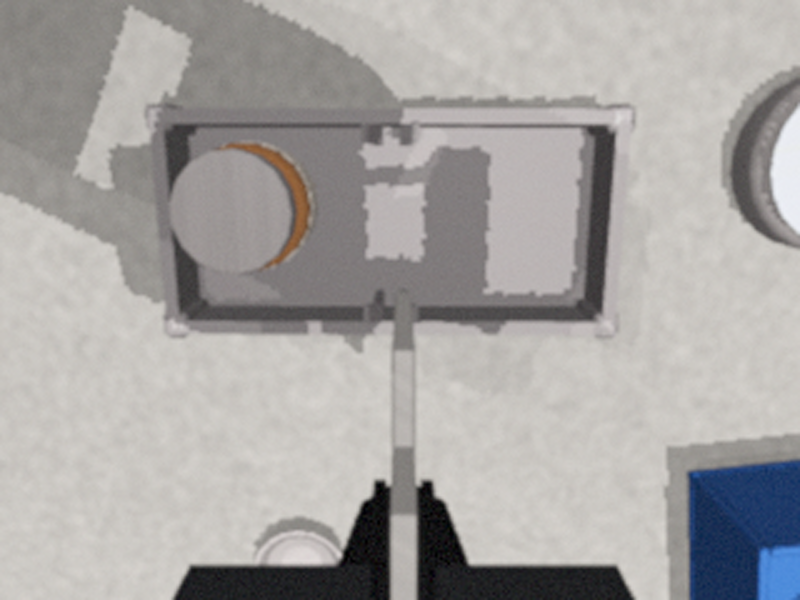

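The view shows the whole crate: top corners at zoom (148,107), (634,107), (165,333), (614,333), the near jar at (232,210), and the +y slot mouth at about (396,132). The plate edge is at column ~403.

Run:
```python
from h import *
from scipy.optimize import least_squares
c=dict(K=env.calibration("wrist")["K"],pose=np.load("w5.npy"))
px=lambda a:np.array(a)/2.5+[160,40]-.3
obs=px([(150,106),(633,106),(167,333),(613,333)])
L=np.array([(-101,48),(101,48),(-101,-48),(101,-48)],float)
def W(p,L,z):
    a=p[2];R=np.array([[np.cos(a),-np.sin(a)],[np.sin(a),np.cos(a)]]);return np.c_[L@R.T+p[:2],np.full(len(L),z)]
f=lambda p:(w2p(c,W(p,L,46.))-obs).ravel()
r=least_squares(f,[545,-195,-.11]);print("crate",r.x,f(r.x).reshape(-1,2).round(2).tolist())
Z=lambda q:((q-[160,40]+.3)*2.5).round(1).tolist()
print("slot mouth proj +y,-y @50",Z(w2p(c,W(r.x,np.array([(-4,42),(4,42),(-4,34),(4,34.)]),50.))))
print("floor @6",Z(w2p(c,W(r.x,np.array([(-4,42),(4,42),(-12,34),(12,34.)]),6.))))
print("crate jar",p2w(c,px((232,211)),81),"cells near",W(r.x,np.array([(-50.,0),(50,0)]),6))
# plate in tool: projected centreline column
s=env.state();T=s["eef_pos"];y=s["tcp_rot"][2]-np.pi/2;ey=np.array([-np.sin(y),np.cos(y),0])
q=Z(w2p(c,np.array([T+40*ey+[0,0,-80],T+40*ey,T+19*ey+[0,0,36]])));print("plate edge proj (x=0)",q)
im=np.load("im5.npy");cv2.imwrite("pics/w6.png",cv2.resize(im[80:180,290:350,::-1],None,fx=8,fy=6,interpolation=cv2.INTER_CUBIC))
```

```text
crate [ 548.965 -199.56    -0.116] [[-0.84, -0.06], [0.04, 0.36], [0.16, -0.28], [0.7, 0.05]]
slot mouth proj +y,-y @50 [[380.8, 121.2], [400.2, 121.2], [380.9, 141.5], [400.1, 141.6]]
floor @6 [[383.3, 125.5], [400.4, 125.5], [366.4, 143.5], [417.5, 143.6]]
crate jar [ 488.988 -184.932   81.   ] cells near [[ 499.302 -193.758    6.   ]
 [ 598.627 -205.361    6.   ]]
plate edge proj (x=0) [[400.5, 300.3], [399.5, 361.9], [399.0, 519.3]]
```

View pics/w6.png

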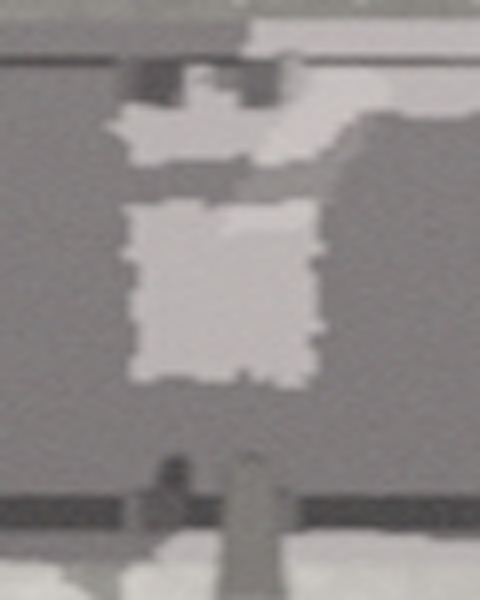

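Emit:
carry_out([
  [0.02,0.55,0,0],
  [0,0.55,0,0],
  [0,0,-0.5,0],
  [0,0,-0.6,0],
  [0,0,-0.5,0],
])

```text
t: 7.85
eef_pos: [547.8, -200.7, 146.3]
tcp_rot: [3.141, 0.0, 1.457]
ft_force: [0.6, 0.2, -2.2]
opening: 0.049
grip_force: 30.0
```

Emit:
carry_out([
  [0,0,0,0],
  [0,0,0,0],
  [0,0,0,0],
  [0,0,0,0],
  [0,0,0,0],
])

```text
t: 8.35
eef_pos: [548.0, -201.9, 148.1]
tcp_rot: [3.14, 0.001, 1.456]
ft_force: [-0.7, 0.0, -0.8]
opening: 0.048
grip_force: 30.0
```

Run:
```python
from h import *
c=env.calibration("wrist");im=env.read_camera("wrist");s=env.state();print(s["t"],s["eef_pos"],s["tcp_rot"],s["ft_force"])
np.save("w7.npy",np.array(c["pose"]));np.save("im7.npy",im)
a=cv2.resize(im[90:260,200:440,::-1],None,fx=3.3,fy=3.3,interpolation=cv2.INTER_CUBIC)
cv2.imwrite("pics/w7.png",a)
for n in("top","scene"):
    t=env.read_camera(n);np.save(f"{n}7.npy",t)
```

```text
8.4 [ 547.947 -201.905  147.913] [3.14  0.    1.456] [ 0.379 -1.039 -1.09 ]
```

View pics/w7.png

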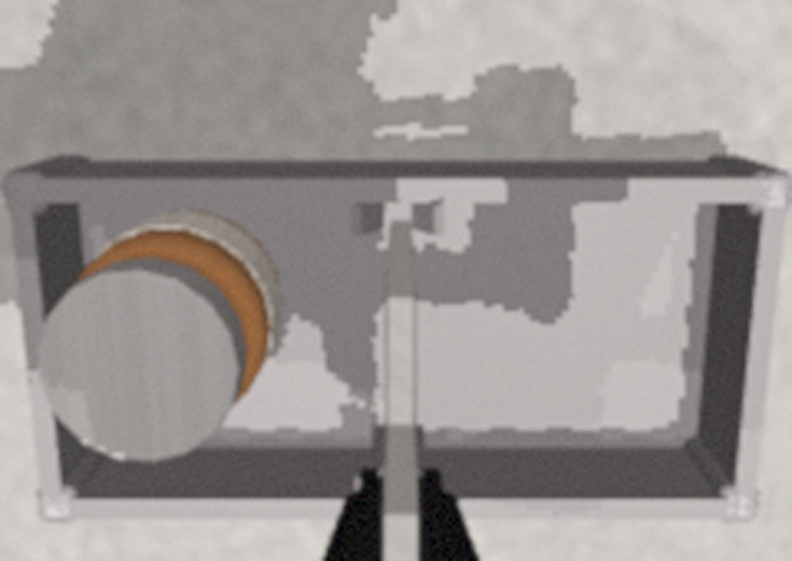

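Run:
```python
from h import *
c=dict(K=env.calibration("wrist")["K"],pose=np.load("w7.npy"));im=np.load("im7.npy");g=cv2.cvtColor(im,cv2.COLOR_RGB2GRAY).astype(int)
yw=1.456-np.pi/2;ex=np.array([np.cos(yw),np.sin(yw)]);ey=np.array([-ex[1],ex[0]]);T=np.array([547.95,-201.9])
def tl(x,y,z):X=p2w(c,(200+x/3.3-.35,90+y/3.3-.35),z)[:2]-T;return np.round([X@ex,X@ey],1)
print("walls y",[tl(397,r,46) for r in(178,203,497,520)])
print("mid y outer",(tl(397,178,46)+tl(397,520,46))/2,"inner",(tl(397,203,46)+tl(397,497,46))/2)
print("ends x mid",(tl(5,176,46)+tl(790,176,46))/2,(tl(38,518,46)+tl(757,518,46))/2)
print("plate corner +y z=-80",tl(400,220,68),tl(400,298,147.9))
print("tab",tl(400,427,148),tl(400,427,147))
print("col 321 rows",list(enumerate(g[140:225,320:323].mean(1).astype(int),140)))
for r in(155,157,165,185):print(r,list(zip(range(300,340),g[r-1:r+2,300:340].mean(0).astype(int))))
for n in("top","scene"):
    t=np.load(n+"7.npy");cal=env.calibration(n);q=w2p(cal,np.array([548,-200,60.]));q=q.astype(int);print(n,q)
    a=t[max(q[1]-40,0):q[1]+40,q[0]-50:q[0]+50,::-1];cv2.imwrite(f"pics/{n}7.png",a)
a=[cv2.resize(cv2.imread(f"pics/{n}7.png"),(400,320),interpolation=cv2.INTER_CUBIC) for n in("top","scene")]
cv2.imwrite("pics/ts7.png",np.hstack(a))
```

```text
walls y [array([ 0.3, 49.9]), array([ 0.2, 43.5]), array([  0.1, -39.6]), array([  0.1, -46.7])]
mid y outer [0.2 1.6] inner [0.15 1.95]
ends x mid [ 0.45 50.45] [  0.3 -46.1]
plate corner +y z=-80 [ 1.  42.6] [ 0.9 42.3]
tab [ 0.8 19.4] [ 0.8 19. ]
col 321 rows [(140, np.int64(79)), (141, np.int64(79)), (142, np.int64(80)), (143, np.int64(103)), (144, np.int64(159)), (145, np.int64(179)), (146, np.int64(180)), (147, np.int64(179)), (148, np.int64(178)), (149, np.int64(177)), (150, np.int64(171)), (151, np.int64(177)), (152, np.int64(186)), (153, np.int64(186)), (154, np.int64(185)), (155, np.int64(185)), (156, np.int64(167)), (157, np.int64(135)), (158, np.int64(127)), (159, np.int64(127)), (160, np.int64(129)), (161, np.int64(127)), (162, np.int64(129)), (163, np.int64(128)), (164, np.int64(128)), (165, np.int64(127)), (166, np.int64(127)), (167, np.int64(127)), (168, np.int64(130)), (169, np.int64(129)), (170, np.int64(130)), (171, np.int64(130)), (172, np.int64(129)), (173, np.int64(128)), (174, np.int64(129)), (175, np.int64(128)), (176, np.int64(128)), (177, np.int64(129)), (17
[... 3889 characters left out ...]
t64(126)), (310, np.int64(127)), (311, np.int64(124)), (312, np.int64(127)), (313, np.int64(146)), (314, np.int64(170)), (315, np.int64(180)), (316, np.int64(167)), (317, np.int64(162)), (318, np.int64(181)), (319, np.int64(187)), (320, np.int64(186)), (321, np.int64(187)), (322, np.int64(188)), (323, np.int64(189)), (324, np.int64(182)), (325, np.int64(165)), (326, np.int64(170)), (327, np.int64(183)), (328, np.int64(185)), (329, np.int64(183)), (330, np.int64(182)), (331, np.int64(183)), (332, np.int64(182)), (333, np.int64(185)), (334, np.int64(184)), (335, np.int64(182)), (336, np.int64(183)), (337, np.int64(184)), (338, np.int64(183)), (339, np.int64(183))]
top [386 202]
scene [241 208]
```

The slot gap spans px 316–324.5 and the plate 317.5–324.8, so I need a shift of about -0.6 mm in x and y. After that I'll lower in steps and watch the force.

Emit:
carry_out([
  [-0.012,-0.012,0,0],
  [0,0,-0.15,0],
  [0,0,-0.2,0],
  [0,0,-0.2,0],
  [0,0,-0.2,0],
])

```text
t: 9.0
eef_pos: [546.9, -202.3, 108.4]
tcp_rot: [-3.141, -0.0, 1.456]
ft_force: [-0.9, -0.3, -1.5]
opening: 0.05
grip_force: 30.0
```

Emit:
carry_out([
  [0,0,0,0],
  [0,0,-0.06,0],
  [0,0,-0.06,0],
  [0,0,-0.06,0],
  [0,0,-0.04,0],
])

```text
t: 9.5
eef_pos: [547.2, -202.4, 98.6]
tcp_rot: [3.141, 0.0, 1.456]
ft_force: [-0.0, -0.4, -0.4]
opening: 0.053
grip_force: 30.0
```

Emit:
carry_out([
  [0,0,-0.06,0],
  [0,0,-0.06,0],
  [0,0,-0.04,0],
  [0,0,-0.04,0],
  [0,0,-0.02,0],
])

```text
t: 10.0
eef_pos: [547.1, -202.4, 87.4]
tcp_rot: [-3.142, -0.0, 1.456]
ft_force: [0.2, -0.4, -1.4]
opening: 0.052
grip_force: 30.0
```

Emit:
carry_out([
  [0,0,-0.02,0],
  [0,0,-0.02,0],
  [0,0,-0.02,0],
  [0,0,0,0],
  [0,0,0,0],
])

```text
t: 10.5
eef_pos: [547.2, -202.4, 84.7]
tcp_rot: [3.141, 0.0, 1.456]
ft_force: [0.8, -0.3, -0.8]
opening: 0.053
grip_force: 30.0
```

Emit:
carry_out([
  [0,0,-0.02,0],
  [0,0,-0.02,0],
  [0,0,-0.02,0],
  [0,0,0,0],
  [0,0,0,0],
])

```text
t: 11.0
eef_pos: [547.2, -202.4, 82.2]
tcp_rot: [3.141, 0.0, 1.456]
ft_force: [-0.9, 1.3, 6.4]
opening: 0.05
grip_force: 30.0
```

Emit:
carry_out([
  [0,0,-0.02,0],
  [0,0,0,0],
  [0,0,0,0],
  [0,0,0,0],
  [0,0,0,0],
])

```text
t: 11.5
eef_pos: [547.2, -202.4, 82.1]
tcp_rot: [3.141, 0.0, 1.456]
ft_force: [-3.4, 0.2, 16.8]
opening: 0.048
grip_force: 30.0
```

Run:
```python
from h import *
s=env.state();c=env.calibration("wrist");im=env.read_camera("wrist");print(s["eef_pos"],s["ft_force"])
T=s["eef_pos"];yw=s["tcp_rot"][2]-np.pi/2;ey=np.array([-np.sin(yw),np.cos(yw),0])
g=cv2.cvtColor(im,cv2.COLOR_RGB2GRAY).astype(int);print(g[110:300,320:323].mean(1).astype(int).tolist())
for v in(-82,-79,-76):print(v,w2p(c,np.array([T+41*ey+[0,0,v+a] if 0 else T+b*ey+[0,0,v+a] for b,a in((41,80),(19,80),(19,116))]))[:,1])
```

```text
[ 547.23  -202.442   82.134] [-3.44   0.17  16.798]
[148, 149, 149, 148, 147, 156, 159, 161, 159, 163, 184, 197, 197, 196, 196, 189, 196, 205, 195, 183, 182, 168, 154, 149, 152, 151, 151, 152, 154, 155, 154, 154, 153, 151, 151, 148, 128, 93, 85, 86, 84, 85, 84, 84, 84, 108, 130, 135, 135, 134, 134, 136, 132, 133, 133, 135, 134, 133, 136, 135, 136, 136, 137, 134, 137, 135, 136, 134, 135, 147, 176, 194, 196, 196, 195, 195, 195, 192, 191, 192, 192, 195, 196, 197, 197, 196, 195, 194, 192, 192, 194, 194, 192, 191, 191, 189, 189, 191, 192, 193, 194, 194, 195, 193, 192, 194, 194, 194, 174, 149, 136, 139, 139, 137, 138, 139, 137, 137, 138, 138, 138, 138, 138, 139, 138, 139, 137, 139, 137, 139, 139, 137, 139, 137, 139, 153, 180, 194, 195, 195, 195, 195, 192, 192, 192, 193, 193, 196, 197, 198, 198, 197, 194, 194, 193, 194, 194, 193, 194, 193, 194, 193, 192, 191, 191, 190, 193, 193, 194, 192, 193, 194, 193, 194, 194, 194, 194, 194, 195, 196, 195, 195, 195, 160, 88, 61, 62, 69, 75, 74]
-82 [181.586 218.618 245.278]
-79 [182.877 220.452 248.066]
-76 [184.212 222.344 250.966]
```

Emit:
carry_out([
  [0,0,0,0],
  [0,0,0,0],
  [0,0,0,0],
  [0,0,0,0],
  [0,0,0,0],
], fingers=0.6)

```text
t: 12.05
eef_pos: [547.1, -202.4, 80.5]
tcp_rot: [-3.141, -0.0, 1.456]
ft_force: [0.5, -0.2, 0.5]
opening: 0.2
grip_force: 0.0
```

Emit:
carry_out([
  [0,0,0.2,0],
  [0,0,0.4,0],
  [0,0,0.6,0],
  [0,0,0.8,0],
  [0,0,0.5,0],
])

```text
t: 12.55
eef_pos: [547.5, -202.5, 209.0]
tcp_rot: [3.139, 0.001, 1.456]
ft_force: [-0.2, -0.4, -0.2]
opening: 0.202
grip_force: 0.0
```

Run:
```python
from h import *
c=env.calibration("wrist");im=env.read_camera("wrist");s=env.state();print(s["t"],s["eef_pos"],s["opening"])
np.save("w8.npy",np.array(c["pose"]))
p=w2p(c,np.array([[547,-199,100.]]));print(p)
cv2.imwrite("pics/w8.png",cv2.resize(im[70:310,180:460,::-1],None,fx=2.5,fy=2.5,interpolation=cv2.INTER_CUBIC))
```

```text
12.6 [ 548.588 -203.019  212.315] 0.20047911370872315
[[318.691 193.807]]
```

View pics/w8.png

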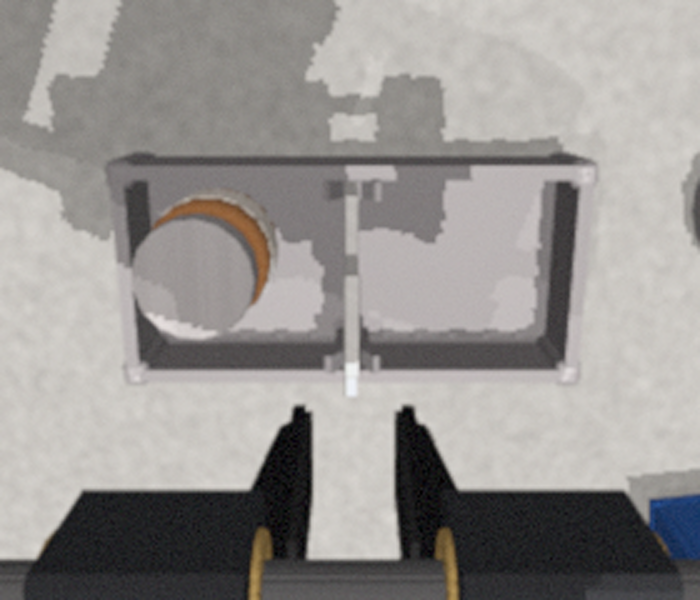

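The wrist view shows the divider upright in the slot (column ~352, tab top ending at row ~395), with the near jar undisturbed at (195,275). I've now viewed all 10 pictures, so from here I check numerically.

Run:
```python
from h import *
c=env.calibration("wrist");im=env.read_camera("wrist");s=env.state();T=s["eef_pos"];print(T,s["tcp_rot"][2])
g=cv2.cvtColor(im,cv2.COLOR_RGB2GRAY).astype(int)
col=(180+352/2.5);k=int(round(col));print(k);v=g[130:240,k-1:k+2].mean(1).astype(int)
print([(130+i+.5,int(v[i]),int(v[i+1])) for i in range(len(v)-1) if abs(v[i+1]-v[i])>9])
yw=-.116;C=np.array([548.3,-200.3]);ey=np.array([-np.sin(yw),np.cos(yw)])
for z0 in(2,6,10):print(z0,w2p(c,np.array([np.r_[C+u*ey,z] for u,z in((40,z0+80),(18,z0+80),(18,z0+116),(-18,z0+116))]))[:,1])
for n,l in(("top","bench_jar"),("scene","bench_jar"),("top","tin")):
    env.read_camera(n);cal=env.calibration(n)
    for d in env.look_for(n,l)[:3]:
        q=np.array(d["position"])*[400,640];print(n,l,q,round(d["conf"],2),p2w(cal,q[::-1],40))
```

```text
[ 548.311 -202.866  209.949] 1.4557295102455448
321
[(130.5, 140, 124), (131.5, 124, 93), (132.5, 93, 77), (134.5, 86, 156), (135.5, 156, 182), (140.5, 175, 160), (141.5, 160, 150), (145.5, 150, 137), (160.5, 154, 169), (170.5, 171, 161), (178.5, 154, 166), (192.5, 172, 162), (193.5, 162, 152), (212.5, 159, 171), (215.5, 177, 190), (216.5, 190, 202), (225.5, 219, 208), (226.5, 208, 198)]
2 [147.417 170.365 178.985 218.529]
6 [148.    171.226 180.079 220.126]
10 [148.597 172.109 181.206 221.767]
top bench_jar [226.92 323.52] 0.73 [469.423  -5.726  40.   ]
top bench_jar [256.4   325.888] 0.52 [378.136 -14.758  40.   ]
scene bench_jar [190.6   303.616] 0.63 [476.289 -12.832  40.   ]
scene bench_jar [161.8   304.576] 0.53 [360.129  -6.952  40.   ]
scene bench_jar [191.    247.872] 0.23 [ 469.404 -188.618   40.   ]
top tin [191.6   330.624] 0.82 [582.946 -26.304  40.   ]
```

Emit:
carry_out([
  [-0.16,0.38,0.1,-1],
  [-0.16,0.38,0,-1],
  [-0.16,0.38,0,-1],
  [-0.16,0.38,0,-1],
  [-0.16,0.38,0,-1],
], fingers=-1)

```text
t: 13.45
eef_pos: [506.6, -106.6, 209.9]
tcp_rot: [-3.14, 0.0, 0.928]
ft_force: [1.2, -0.3, 0.0]
opening: 0.562
grip_force: 0.0
```

Emit:
carry_out([
  [-0.16,0.38,0,-1],
  [-0.16,0.38,0,-1],
  [-0.16,0.38,0,-1],
  [-0.16,0.38,0,-1],
  [-0.16,0.38,0,-1],
])

```text
t: 13.95
eef_pos: [466.6, -11.6, 210.0]
tcp_rot: [-3.141, 0.001, 0.404]
ft_force: [0.0, 0.2, 0.3]
opening: 0.972
grip_force: 0.0
```

Emit:
carry_out([
  [0,0,0,-1],
  [0,0,0,-1],
  [0,0,0,-1],
  [0,0,0,-1],
  [0,0,0,-1],
])

```text
t: 14.45
eef_pos: [466.9, -12.3, 210.0]
tcp_rot: [3.142, 0.001, -0.119]
ft_force: [-0.3, 0.2, -0.5]
opening: 1.0
grip_force: 0.0
```

Run:
```python
from h import *
s=env.state();c=env.calibration("wrist");im=env.read_camera("wrist");s2=env.state();print(s["t"],s["eef_pos"],s2["eef_pos"],s["tcp_rot"],s["opening"],s["joints"])
cv2.imwrite("pics/w9.png",im[:,:,::-1])
q=w2p(c,np.array([465,-14.5,75.]));print("expected cap px",q)
for l in("bench_jar","crate_jar"):
    for d in env.look_for("wrist",l)[:4]:print(l,np.array(d["position"])*[400,640],d["conf"])
g=cv2.medianBlur(cv2.cvtColor(im,cv2.COLOR_RGB2GRAY),3)
H=cv2.HoughCircles(g,cv2.HOUGH_GRADIENT_ALT,1,20,param1=150,param2=.6,minRadius=15,maxRadius=60);print(H)
if H is not None:
    for h in H[0]:print(h,p2w(c,h[:2],75))
```

```text
14.45 [466.902 -12.308 210.005] [466.913 -12.323 209.985] [ 3.142  0.001 -0.119] 0.9995997317183003 [-0.168  0.274  1.936 -0.     0.933  1.522]
expected cap px [323.646 192.241]
bench_jar [183.08  325.888] 0.87
bench_jar [261.8   333.824] 0.62
crate_jar [147.52  482.688] 0.77
[[[484.    145.     37.474]
  [317.     59.     34.432]
  [332.    269.     23.732]
  [484.    145.     23.724]
  [322.    189.     31.563]
  [189.    264.     25.186]
  [322.    189.     22.886]]]
[484.    145.     37.474] [ 493.134 -172.091   75.   ]
[317.     59.     34.432] [587.341 -23.054  75.   ]
[332.    269.     23.732] [378.679 -13.346  75.   ]
[484.    145.     23.724] [ 493.134 -172.091   75.   ]
[322.    189.     31.563] [468.521 -13.268  75.   ]
[189.    264.     25.186] [403.041 138.158  75.   ]
[322.    189.     22.886] [468.521 -13.268  75.   ]
```

Emit:
carry_out([
  [0.012,-0.02,-0.8,0],
  [0,0,-0.9,0],
  [0,0,-0.8,0],
  [0,0,-0.5,0],
  [0,0,-0.28,0],
])

```text
t: 15.1
eef_pos: [466.7, -13.3, 44.3]
tcp_rot: [-3.141, 0.003, -0.112]
ft_force: [0.7, 0.1, -0.1]
opening: 0.998
grip_force: 0.0
```

Emit:
carry_out([
  [0,0,0,0],
  [0,0,0,0],
  [0,0,0,0],
  [0,0,0,0],
  [0,0,0,0],
], fingers=1)

```text
t: 15.6
eef_pos: [468.0, -13.4, 47.3]
tcp_rot: [3.141, -0.001, -0.115]
ft_force: [-0.6, -0.4, -0.1]
opening: 0.637
grip_force: 0.0
```

Emit:
carry_out([
  [0,0,0,0],
  [0,0,0,0],
  [0,0,0,0],
  [0,0,0,0],
  [0,0,0,0],
])

```text
t: 16.1
eef_pos: [467.9, -13.4, 46.8]
tcp_rot: [3.141, -0.0, -0.115]
ft_force: [-0.4, -0.8, 5.5]
opening: 0.505
grip_force: 27.3
```

Emit:
carry_out([
  [0,0,0.04,0],
  [0,0,0.1,0],
  [0,0,0.2,0],
  [0,0,0.4,0],
  [0,0,0.5,0],
])

```text
t: 16.6
eef_pos: [467.3, -13.3, 109.4]
tcp_rot: [-3.142, 0.002, -0.115]
ft_force: [0.5, 0.5, -1.8]
opening: 0.504
grip_force: 26.7
```

Emit:
carry_out([
  [0,0,0.6,0],
  [0,0,0.6,0],
  [0,0,0.4,0],
  [0,0,0.2,0],
  [0,0,0,0],
])

```text
t: 17.1
eef_pos: [468.0, -13.4, 199.8]
tcp_rot: [3.141, -0.002, -0.115]
ft_force: [0.0, 0.8, -1.9]
opening: 0.506
grip_force: 26.7
```

Emit:
carry_out([
  [0.14,-0.2,0,0],
  [0.26,-0.39,0,0],
  [0.26,-0.39,0,0],
  [0.26,-0.39,0,0],
  [0.26,-0.39,0,0],
])

```text
t: 17.6
eef_pos: [527.1, -102.8, 197.1]
tcp_rot: [-3.141, 0.002, -0.115]
ft_force: [-0.6, 0.7, -1.4]
opening: 0.507
grip_force: 26.7
```

Emit:
carry_out([
  [0.26,-0.39,0,0],
  [0.26,-0.39,0,0],
  [0.26,-0.39,0,0],
  [0.26,-0.39,0,0],
  [0.26,-0.39,0,0],
])

```text
t: 18.1
eef_pos: [592.0, -200.5, 196.7]
tcp_rot: [-3.141, 0.003, -0.115]
ft_force: [0.5, 1.2, -2.4]
opening: 0.507
grip_force: 26.7
```

Emit:
carry_out([
  [0.12,-0.17,0,0],
  [0,0,0,0],
  [0,0,0,0],
  [0,0,0,0],
  [0,0,0,0],
])

```text
t: 18.6
eef_pos: [597.5, -206.7, 198.8]
tcp_rot: [3.142, 0.0, -0.114]
ft_force: [-0.0, -0.5, -1.8]
opening: 0.504
grip_force: 26.7
```

Run:
```python
from h import *
s=env.state();c=env.calibration("wrist");im=env.read_camera("wrist");print(s["t"],s["eef_pos"],s["tcp_rot"],s["ft_force"],s["opening"],s["grip_force"])
g=cv2.medianBlur(cv2.cvtColor(im,cv2.COLOR_RGB2GRAY),3)
for n in("top","scene"):
    t=env.read_camera(n);cal=env.calibration(n);h=s["eef_pos"][2]-46+37
    for l in("bench_jar","divider"):
        for d in env.look_for(n,l)[:4]:
            q=np.array(d["position"])*[400,640];print(n,l,q,round(d["conf"],2),p2w(cal,q[::-1],h if l=="bench_jar" else 80))
    print("expect jar",w2p(cal,np.r_[s["eef_pos"][:2],h]),"slot div",w2p(cal,np.array([547.5,-201.5,80])))
```

```text
18.6 [ 597.479 -206.671  198.823] [ 3.142  0.    -0.114] [-0.003 -0.454 -1.761] 0.5039644532905051 26.693638355936855
top bench_jar [184.32 381.12] 0.61 [ 577.226 -162.07   189.823]
expect jar [396.776 177.699] slot div [387.818 201.668]
scene bench_jar [205.    228.416] 0.98 [ 616.204 -206.445  189.823]
scene bench_jar [163.12 307.2 ] 0.84 [486.774   2.693 189.823]
scene bench_jar [270.12  315.712] 0.69 [807.697  13.558 189.823]
scene divider [167.32  352.832] 0.83 [422.194 145.236  80.   ]
scene divider [210.2  245.12] 0.69 [ 565.477 -184.65    80.   ]
expect jar [228.939 199.01 ] slot div [239.768 205.252]
```

Emit:
carry_out([
  [0,0,-0.4,0],
  [0,0,-0.6,0],
  [0,0,-0.6,0],
  [0,0,-0.4,0],
  [0,0,-0.2,0],
])

```text
t: 19.45
eef_pos: [597.1, -207.1, 86.8]
tcp_rot: [-3.141, 0.002, -0.115]
ft_force: [-0.9, -0.0, -1.9]
opening: 0.503
grip_force: 26.7
```

Emit:
carry_out([
  [0,0,-0.16,0],
  [0,0,-0.16,0],
  [0,0,-0.16,0],
  [0,0,-0.1,0],
  [0,0,-0.04,0],
])

```text
t: 19.95
eef_pos: [597.7, -207.4, 57.4]
tcp_rot: [3.142, 0.0, -0.115]
ft_force: [0.4, 0.2, -0.5]
opening: 0.506
grip_force: 26.7
```

Next I lower in millimetre steps until the floor takes the load.

Emit:
carry_out([
  [0,0,-0.02,0],
  [0,0,-0.02,0],
  [0,0,-0.02,0],
  [0,0,0,0],
  [0,0,0,0],
])

```text
t: 20.45
eef_pos: [597.8, -207.4, 54.8]
tcp_rot: [3.141, -0.0, -0.115]
ft_force: [0.4, -0.1, -1.0]
opening: 0.503
grip_force: 26.7
```

Emit:
carry_out([
  [0,0,-0.02,0],
  [0,0,0,0],
  [0,0,0,0],
  [0,0,0,0],
  [0,0,0,0],
])

```text
t: 20.95
eef_pos: [597.8, -207.4, 53.7]
tcp_rot: [3.141, 0.0, -0.115]
ft_force: [-0.0, -0.3, -1.6]
opening: 0.509
grip_force: 26.7
```

Emit:
carry_out([
  [0,0,-0.02,0],
  [0,0,0,0],
  [0,0,0,0],
  [0,0,0,0],
  [0,0,0,0],
])

```text
t: 21.45
eef_pos: [597.8, -207.4, 52.9]
tcp_rot: [3.141, -0.0, -0.115]
ft_force: [-1.3, 0.7, 3.6]
opening: 0.507
grip_force: 27.6
```

Emit:
carry_out([
  [0,0,-0.01,0],
  [0,0,0,0],
  [0,0,0,0],
  [0,0,0,0],
  [0,0,0,0],
])

```text
t: 21.95
eef_pos: [597.9, -207.4, 52.8]
tcp_rot: [3.141, -0.001, -0.115]
ft_force: [-3.1, 1.6, 7.8]
opening: 0.506
grip_force: 28.4
```

Emit:
carry_out([
  [0,0,0,0],
  [0,0,0,0],
  [0,0,0,0],
  [0,0,0,0],
  [0,0,0,0],
], fingers=-0.6)

```text
t: 22.45
eef_pos: [597.7, -207.4, 52.0]
tcp_rot: [3.142, 0.0, -0.115]
ft_force: [0.3, -0.2, 1.5]
opening: 0.793
grip_force: 0.0
```

Emit:
carry_out([
  [0,0,0.1,0],
  [0,0,0.3,0],
  [0,0,0.6,0],
  [0,0,0.8,0],
  [0,0,0.8,0],
])

```text
t: 22.95
eef_pos: [597.6, -207.3, 184.7]
tcp_rot: [3.141, -0.0, -0.115]
ft_force: [0.1, -0.6, 0.7]
opening: 0.801
grip_force: 0.0
```

Emit:
carry_out([
  [0,0,0.4,0],
  [0,0,0,0],
  [0,0,0,0],
  [0,0,0,0],
  [0,0,0,0],
])

```text
t: 23.45
eef_pos: [597.4, -207.2, 201.0]
tcp_rot: [-3.141, 0.002, -0.115]
ft_force: [0.4, 0.7, -0.2]
opening: 0.801
grip_force: 0.0
```

Run:
```python
from h import *
s=env.state();c=env.calibration("wrist");im=env.read_camera("wrist");print(s["t"],s["eef_pos"],s["ft_force"],s["opening"])
g=cv2.medianBlur(cv2.cvtColor(im,cv2.COLOR_RGB2GRAY),3)
H=cv2.HoughCircles(g,cv2.HOUGH_GRADIENT_ALT,1,20,param1=150,param2=.6,minRadius=15,maxRadius=60)
for h in H[0]:print(h,p2w(c,h[:2],81))
for n in("wrist","scene","top"):
    if n!="wrist":env.read_camera(n)
    cal=env.calibration(n)
    for l,z in(("bench_jar",43),("crate_jar",43),("divider",80),("tin",45)):
        print(n,l,[(p2w(cal,(np.array(d["position"])*[400,640])[::-1],z).round()[:2].tolist(),round(d["conf"],2)) for d in env.look_for(n,l)[:4]])
```

```text
23.45 [ 597.367 -207.211  201.041] [ 0.431  0.722 -0.226] 0.8009401400119119
[290.     27.     42.739] [ 742.507 -198.227   81.   ]
[135.    227.     29.404] [585.78  -21.569  81.   ]
[323.    195.     35.685] [ 596.933 -208.773   81.   ]
[314.    296.     26.713] [ 487.931 -186.725   81.   ]
[470.    259.     21.448] [ 512.587 -349.15    81.   ]
[323.    195.     24.335] [ 596.933 -208.773   81.   ]
[399.    339.     19.734] [ 422.769 -273.295   81.   ]
[372.    276.     19.649] [ 504.633 -249.098   81.   ]
[90.    52.    34.132] [743.335 -29.139  81.   ]
[90.    52.    26.275] [743.335 -29.139  81.   ]
wrist bench_jar [([595.0, -209.0], 0.89)]
wrist crate_jar [([487.0, -181.0], 0.89), ([593.0, -207.0], 0.41), ([765.0, 23.0], 0.21)]
wrist divider [([556.0, -200.0], 0.97)]
wrist tin [([586.0, -17.0], 0.57), ([607.0, -231.0], 0.18)]
scene bench_jar [([599.0, -214.0], 0.87), ([365.0, 4.0], 0.68), ([634.0, 328.0], 0.58)]
scene crate_jar [([481.0, -178.0], 0.56)]
scene divider [([553.0, -188.0], 0.89), ([418.0, 144.0], 0.58)]
scene tin [([587.0, -38.0], 0.89)]
top bench_jar []
top crate_jar []
top divider [([597.0, -170.0], 0.54)]
top tin [([577.0, -26.0], 0.6), ([762.0, 194.0], 0.42)]
```

The jar cap is at (597,-209), within 2 mm of the cell centre. The other jar and the tin haven't moved, and the robot is clear, so I'm handing in.

```bash
python3 -c "
from cell import env
print(env.job_done())"
```

```text
the job is handed in; nothing more can be done
None
```

I handed the job in at about 24 s: the divider stands home in the slot, the bench jar is on the far cell's floor about 2 mm from its centre, and the crate jar and tin haven't moved by my camera checks (the other bystanders weren't measured; no verdict was returned).

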